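# Stow the polishing stone and close the propped chest

### The arm

A 7-joint arm with a two-finger parallel gripper is mounted at the origin on the work surface. World frame = base frame: x ahead of the robot, y to its left, z up, the work surface at z = 0. Lengths are in mm, angles in rad, forces in N, time in s.
With the tool pointing down it reaches from about 400 to 850 mm from the base axis. Payload 4.4 kg.
Tool frame: the origin (TCP) lies on the mounting face of the last link; the fingertips stand 199 mm ahead of it and the grasp point (between the pads) lies 180 mm ahead of it; z points along the fingers, x is the direction in which the jaws open and shut, and the axes are right-handed (so a half turn about z gives the same grasp; the last joint's range is limited). The gripper opens to 94 mm and grips with 3 to 60 N. Pads are 16 mm wide; open, the fingers measure 119 mm over their backs; the gripper's body (75 mm by 177 mm) begins 78 mm behind the grasp point.
Start: joints at [1.054, 0.628, 0.038, 1.517, -0.027, 0.996, -0.02], TCP at [283.218, -585.067, 404.678] pointing down, gripper open.
Joint ranges: [-3.06, 3.06], [-0.37, 2.12], [-1.25, 1.32], [0.18, 2.47], [-1.1, 4.24], [0.23, 1.98], [-2.94, 2.94]. Speed limits (rad/s): [2.57, 2.57, 3.14, 3.14, 3.14, 3.14, 3.14].

### API

Orientations are given as a unit quaternion [x, y, z, w].
In Python, from plant import status, eyes, ticket gives the robot as it stands.
- The arm moves only by the shell command python3 -m inch 'ROWS' [FORCE]. ROWS is JSON, a list of rows, each an object of numbers: "gripper": the closure, from -1 (fully open) to 1 (shut), so that 0 is half open; "x", "y", "z": the shift along the tool's x, y, z in mm; "rx", "ry", "rz": the turn, a rotation vector about the tool's x, y, z in degrees. In form: [{"gripper": .., "x": .., "y": .., "z": .., "rx": .., "ry": .., "rz": ..}, ...]. A call has 1 to 8 rows; each row shifts and turns the pose as measured when the row begins, along the tool's axes as they then stand; what a row does not reach is not made up. A row lasts 1/8 s, in which the tool goes at most 62.5 mm and 10.7 degrees, less where a joint would pass 70% of its speed; a pose out of reach is approached as far as the arm can. A call with a gripper value outside its range is refused whole. The fingers move at their own pace and stop on an object; FORCE is the grip in N (left out, the last holds). Time passes only in rows, so rows that do not move let the fingers close. It gives the time, the measured TCP pose, the force and the opening at its end, in the units of the state.
- status.sense(): the state, without advancing time (a new reading comes with each control period).
- eyes.snapshot(name): name is "scene" or "top" or "wrist"; returns (picture, depth): 420x560x3 uint8, red, green, blue; 420x560 float32, mm along the optical axis (not along the pixel's ray), 0 where there is no reading.
- eyes.get_calibration(name): a dict with "fx", "fy", "cx", "cy" (pixels), "position" and "orientation" of the camera in the world; the wrist camera has in their place "hand_eye" (4x4, takes a point from camera to tool coordinates, whose origin is the TCP and whose axes are the tool frame's). Camera axes: x right, y down, z forward; pixel columns grow to the right and rows downward; lengths in mm; the calibration is good to about 2 mm. The wrist camera is an equidistant fisheye: a pixel r from the principal point sees the ray r / f radians off the axis. A picture is of the moment at which its call begins: read the wrist's pose just before it. get_calibration takes no time and is no camera call.
- ticket.job_done(): hands the job in, once; it reports no verdict.
The state is a dict: "clock": time; "joint_pos": joint angles; "joint_velocities": joint speeds; "joint_efforts": joint torques, N m; "tcp_pos": TCP position; "ee_rot": TCP orientation; "ft_force": force on the tool from outside, world axes, zero at the start; "torque": the same for the moment, N m; "opening": finger opening in mm.
Only numpy, scipy, OpenCV 4.12 (cv2) and the standard library are available. Lean on these libraries where they do the work, as an engineer would, in place of code of your own. Each camera call takes 0.05 s, during which the arm holds its last target. There are 200 camera calls.

### The job

Take the loose polishing stone out of its cradle and set it down gently, the same side up, on the cork pad in the empty bay of the wooden chest while the lid is still propped and the stay still locked; let go of it. Then press the pad at the knee of the folding stay to break the lock and lower the lid gently until it is fully shut. The stone cannot enter the bay in the grip that the cradle allows, so put it down on the way and take it again by its other faces, and leave the other things on the bench, and the stone already stored in the chest, where they are.

Things in the scene. Friction and masses are not known exactly. Their poses are not given: they have to be found in the camera images.
- stone: The stone to stow: grey rectangular polishing stone 62 (its x) x 40 (its y) x 54 mm high (its z), about 0.3 kg. Origin at the centre of its underside. It starts standing in the cradle, long side along the cradle's x.
- cradle: Fixed white plastic cradle, 92 (x) x 50 (y) mm, origin at its underside centre. Floor 10 mm thick; at each x end a cheek 10 mm thick, top 70 mm above the bench, 70 mm clear between them; open at both y sides. The cheeks cover the stone's end faces, so here fingers can only take the stone across its 40 mm width (closing along y).
- mat: Fixed white plastic board 150 x 150 x 3 mm flat on the bench, free of things: a place to put the stone down. Origin at the centre of its underside.
- chest: Fixed wooden chest 240 (x) x 175 (y) x 90 mm high, walls and floor 8 mm, origin at its underside centre. Two dividers along x, tops 82 mm above the bench, make bays 224 mm long: rear (y -80 to -33 mm) with fixed files, middle (y -27 to +24) and front (y +30 to +80). A stone in a bay has 5 mm each side in y; fingers fit only at its end faces (closing along chest x, 62 mm).
- bay_pad: Thin fixed cork pad 180 (x) x 42 (y) x 2 mm on the floor of the empty bay (middle or front), centred on the bay, axes parallel to the chest's. Origin at the centre of its underside, 8 mm above the bench.
- stored_stone: An identical stone, loose, already stored in the other 50 mm bay; leave it there. Origin at the centre of its underside.
- lid (a joint): Lid angle, rad: 0 shut, about 1.45 propped. Wooden board 240 x 179 x 12 mm, 0.5 kg, hinged along the chest's -y top rim, brass lip on its free edge; swings down to chest +y. Stiff hinge (0.3 N m friction, damped): with the stay broken it still stays up and must be pushed over from behind (its -y face) and pressed down; in the lower half it may sink slowly.
- lid_hinge (a point): Middle of the lid's hinge line, on the chest's -y top rim, 90 mm above the bench; axes as the chest's.
- lid_edge (a point): Middle of the lid's free edge, on its outer face (the -y face when open, the top face when shut), 175 mm from the hinge. When open about 265 mm above the bench.
- knee (a joint): Fold angle of the stay's knee, rad: 0 locked (a little past straight, against its stop), 0.12 dead straight, more is broken and folded; about 2.25 when the lid is shut. While it is locked the lid cannot be lowered. A few newtons on the pad break it.
- stay_pad (a point): Centre of the top of the steel pad (36 mm along chest x, 32 along the stay, 6 thick) at the knee of the stay: two flat links of 85 mm outside the chest's -x end, from the foot up to the lid. Locked, it is 46 mm above the rim; its face slopes about 30 degrees, looking up and to chest +y. Pressed, it circles about stay_foot down and to chest -y; 15 to 22 mm of travel breaks it, more brings the lid.
- stay_foot (a point): Pivot of the lower link on the chest's -x end, 12 mm below the rim, axis along chest x; axes as the chest's.
- vase: Bystander: blue ceramic vase, 185 mm high, up to 90 mm wide. Origin under its centre.
- bottle: Bystander: amber bottle, 50 mm wide, 105 mm high. Origin under its centre.
- beaker: Bystander: glass beaker, 68 mm wide, 90 mm high. Origin under its centre.
- jar: Bystander: glass jar with a lid, 60 mm wide, 75 mm high. Origin under its centre.
- brush: Bystander: brush 170 mm long, lying along its x.
- scraper: Bystander: flat scraper 160 mm long, lying along its x.
- block: Bystander: cork sanding block 80 x 50 x 30 mm. Origin at the underside centre.
Not all that is in view belongs to the job. What is shaped like the stone but yellow is not meant.

How it is judged (in metres and radians):
On the way, in this order (a step that is already met when the one before it is completed fails the run):
1. the stone stands in the empty bay, released, with the lid still propped and the stay locked (y of stone in the frame of bay_pad between -0.012 and 0.012 m and x of stone in the frame of bay_pad between -0.07 and 0.07 m and z of stone in the frame of bay_pad below 0.008 m and angle between stone's own z axis and vertical below 0.1 rad and contact force between stone and the fingers below 0.3 N and value of joint lid above 1.3 rad and value of joint knee below 0.12 rad), for 0.2 s.
2. the stay is broken at its knee with the lid still up (value of joint knee above 0.3 rad and value of joint lid above 0.9 rad), for 0.05 s.
At the end, for the whole second after the job is handed in: The lid is shut (under 0.04 rad, about 7 mm at its edge) and the stone stands at rest on the cork pad in the bay, the same side up (within 6 degrees), within 12 mm of the bay's centre line and 70 mm of its middle (y of stone in the frame of bay_pad between -0.012 and 0.012 m and x of stone in the frame of bay_pad between -0.07 and 0.07 m and z of stone in the frame of bay_pad below 0.008 m and angle between stone's own z axis and vertical below 0.1 rad and value of joint lid below 0.04 rad and linear speed of stone below 0.02 m/s); the robot touches nothing.
It fails at once if the stone is dropped into the bay (over 0.3 m/s inside it) (horizontal distance between stone and bay_pad below 0.08 m and z of stone in the frame of bay_pad below 0.06 m and linear speed of stone above 0.3 m/s).
It fails at once if the lid is slammed (over 2.5 rad/s) (velocity of joint lid below -2.5 rad/s).
It fails at once if the stored stone is shifted more than 20 mm (distance of stored_stone from where it was at the start of the episode above 0.02 m).
It fails at once if a bystander is shifted more than 30 mm (distance of any of vase, bottle, beaker, jar, brush, scraper, block from where it was at the start of the episode above 0.03 m).
It fails at once if a standing vessel is tipped (angle between any of vase, bottle, beaker, jar's own z axis and vertical above 0.5 rad).
It also fails if it takes over 72 s, if anything falls off the work surface, if the arm or the gripper's body presses on something with over 40 N, if the wrist force passes 120 N, or if a joint passes its speed limit or range.

## Working session

There is one attempt and no reset: what is moved stays moved. The work goes in short steps, Python scripts to look and compute and a shell command to move; the robot and the scene stay as the last step left them, time stands still between calls to the robot, and variables do not carry over. Pictures are saved under pics/ and viewed, about 8 in all and at most 12, crops included, and the job is handed in when it is done.

```bash
ls; mkdir -p pics; cat > h.py <<'E'
import numpy as np, cv2
from scipy.spatial.transform import Rotation as R
from plant import status, eyes, ticket
def cloud(name):
    """picture, world xyz per pixel (scene/top)"""
    p,d=eyes.snapshot(name); c=eyes.get_calibration(name)
    v,u=np.mgrid[:420,:560]
    P=np.dstack([(u-c['cx'])/c['fx']*d,(v-c['cy'])/c['fy']*d,d])
    W=P@R.from_quat(c['orientation']).as_matrix().T+np.array(c['position'])
    W[d==0]=np.nan
    return p,W
def save(p,f): cv2.imwrite(f,cv2.cvtColor(p,cv2.COLOR_RGB2BGR))
E
python3 - <<'E'
from h import *
for n in('scene','top'):
    p,W=cloud(n); np.savez('%s.npz'%n,p=p,W=W); save(p,'pics/%s0.png'%n)
    print({k:np.round(v,3).tolist() for k,v in eyes.get_calibration(n).items()})
print(status.sense())
E
```

```text
pics
{'fx': 433.89, 'fy': 433.89, 'cx': 279.969, 'cy': 210.829, 'position': [1292.143, -31.741, 1121.437], 'orientation': [0.692, 0.65, -0.216, -0.227]}
{'fx': 523.477, 'fy': 523.477, 'cx': 280.543, 'cy': 196.155, 'position': [394.786, -7.597, 1603.119], 'orientation': [0.707, -0.705, 0.033, -0.041]}
{'clock': 0.1, 'joint_pos': array([ 1.05420518,  0.62921232,  0.03841673,  1.51818232, -0.02699763,
        0.99631215, -0.02001178]), 'joint_velocities': array([-8.72203027e-04, -3.36091712e-03,  1.75212455e-03, -2.21461156e-03,
        1.76311942e-03,  4.54703275e-05,  1.45897502e-03]), 'joint_efforts': array([ 3.75186472e-03, -5.50792694e+01,  1.14806369e+00, -1.87118536e+01,
       -5.21011173e-02,  1.92014000e-02,  7.36163906e-05]), 'tcp_pos': array([ 283.13125938, -584.83328854,  403.89948683]), 'ee_rot': array([ 8.47257218e-01, -5.31182237e-01, -6.75990573e-04, -4.25353523e-04]), 'ft_force': array([-0.41655148, -0.42304772, -0.42964609]), 'torque': array([ 0.0017353 , -0.01174628, -0.03024005]), 'opening': 94.16846593616093}
```

View pics/scene0.png

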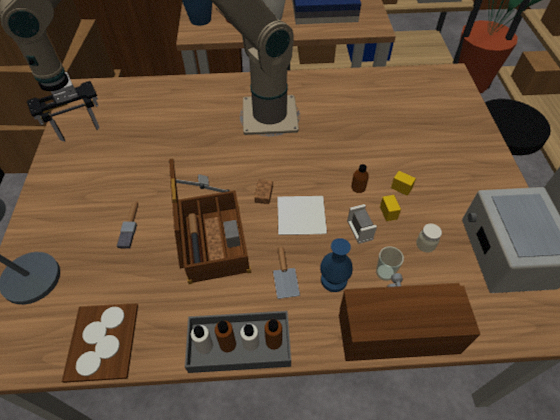

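View pics/top0.png

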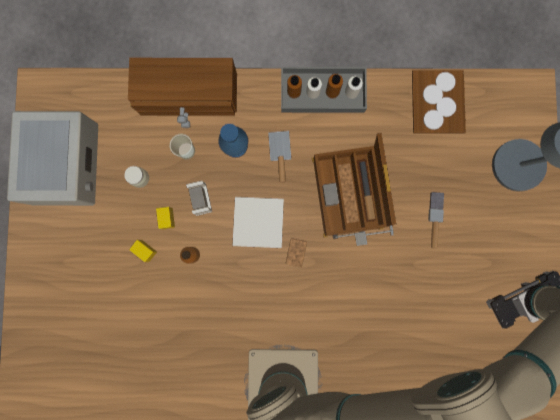

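The top view shows the following:
- **Chest:** centred near (355,188), with the lid on its right (world −y). Chest x is therefore roughly world +x and chest y roughly world +y. The stay is at (375,237).
- **Bays:** the middle bay with the cork pad is empty, at (347,192).
- **Mat:** (258,222).
- **Bystanders:** the vase is at (233,140) and the beaker at (181,146).

Things that could be taken for the stone:
- Grey block in the white cradle at (199,198). This is my choice.
- Grey stored stone at (331,194).
- Yellow blocks at (164,217) and (142,251).
- Sanding block at (297,252).

```bash
python3 - <<'E'
from h import *
D=np.load('top.npz');p,W=D['p'],D['W']
hsv=cv2.cvtColor(p,cv2.COLOR_RGB2HSV).astype(int)
S,V=hsv[...,1],hsv[...,2]
def rect(m,box,nm):
    u0,v0,u1,v1=box;mm=np.zeros(m.shape,bool);mm[v0:v1,u0:u1]=m[v0:v1,u0:u1]
    q=W[mm];q=q[~np.isnan(q[:,0])]
    r=cv2.minAreaRect(q[:,:2].astype(np.float32))
    print(nm,len(q),'rect',np.round(r[0],1),np.round(r[1],1),round(r[2],1),'med',np.round(np.median(q,0),1),'z',np.round(np.percentile(q[:,2],[2,98]),1))
Z=W[...,2]
rect((Z>58)&(Z<66.5)&(S<90),(184,178,215,220),'stone top')
rect((Z>67)&(Z<76)&(S<90),(184,178,215,220),'cheeks')
rect((Z>20)&(S<90),(184,178,215,220),'cradle+stone')
rect((S<60)&(V>120)&(Z<12),(225,190,292,255),'mat')
rect((Z>56)&(Z<70)&(S<90),(320,178,342,210),'stored')
rect((Z>76)&(Z<96),(308,138,400,242),'rim')
rect((Z>86)&(Z<94),(308,138,400,242),'rim90')
rect((Z>0)&(Z<14),(338,155,360,228),'bay floor')
rect((Z>100)&(Z<290),(360,120,410,228),'lid')
rect((Z>20)&(S<90),(330,226,400,250),'stay')
for n,b,z in(('vase',(215,120,250,160),30),('beaker',(165,130,197,162),30),('jar',(122,163,150,190),30),('bottle',(178,243,202,265),30),('yel1',(155,205,175,230),25),('yel2',(128,238,155,265),25),('block',(285,237,308,268),18)):
    rect(Z>z,b,n)
a=p[160:240,130:230];b=p[170:250,325:425]
save(np.hstack([cv2.resize(x,(400,320),interpolation=cv2.INTER_CUBIC) for x in(a,b)]),'pics/crop1.png')
E
```

```text
stone top 220 rect [553.2 254.9] [90.3 46.7] 14.7 med [553.7 257.8  63.7] z [58.3 66.4]
cheeks 159 rect [552.8 256.7] [90.5 49.7] 13.3 med [553.4 256.2  69.7] z [67.1 75. ]
cradle+stone 507 rect [553.  256.1] [90.8 50.3] 13.8 med [551.5 254.8  64.9] z [27.  74.7]
mat 2385 rect [484.8  80.5] [150.3 151.8] 87.7 med [484.1  79.6   3.7] z [-3.7 10.4]
stored 265 rect [ 564.9 -137.4] [61.8 40.4] 7.6 med [ 564.5 -136.4   62.3] z [56.2 68.7]
rim 1245 rect [ 567.4 -192.4] [252.4 175.9] 8.3 med [ 571.1 -193.4   87.9] z [77.1 95.2]
rim90 694 rect [ 567.3 -192.3] [251.7 175.8] 8.2 med [ 568.9 -187.8   89.9] z [86.2 93.7]
bay floor 895 rect [ 580.5 -197.4] [ 65.5 222.9] 89.5 med [ 570.3 -196.1    9.4] z [ 2.3 13.8]
lid 858 rect [ 581.3 -266.7] [243.5  24.2] 9.2 med [ 579.4 -264.1  262.1] z [108.3 283.3]
stay 253 rect [ 435.2 -223.3] [ 39.4 159.1] 8.7 med [ 440.  -215.7  137.8] z [ 83.  166.5]
vase 745 rect [714.  149.1] [74.  87.2] 24.2 med [709.4 146.5 115.3] z [ 77.1 190.6]
beaker 309 rect [704.8 303.9] [63.8 66.5] 87.9 med [711.8 311.7  72.1] z [31.2 95.7]
jar 366 rect [617.1 444.2] [55.9 57.5] 13.1 med [614.7 439.7  74. ] z [34.6 82.5]
bottle 254 rect [383.4 279.4] [48.  47.1] 88.8 med [383.4 273.6  74.1] z [ 33.9 109.3]
yel1 322 rect [493.8 358.2] [61.9 41.9] 8.6 med [492.7 355.6  53.9] z [28.6 61.2]
yel2 331 rect [395.2 422.2] [62.  41.1] 52.8 med [394.4 419.8  53.7] z [28.  61.2]
block 445 rect [391.8 -35.9] [49.9 79.6] 78.4 med [390.5 -36.4  30.1] z [22.2 38.3]
```

View pics/crop1.png

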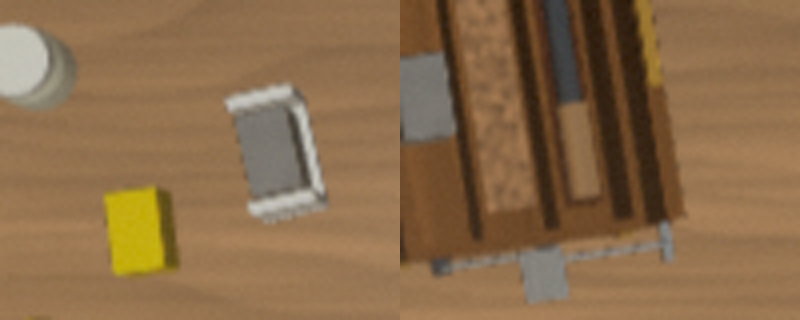

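The close crop confirms the grey stone in the white cradle as the target. The cork bay is empty, and the stay pad is at about (361,239) in the top view. Next I'll get the chest frame and a move calculator.

```bash
cat >> h.py <<'E'
def down(yaw):
    """tool z down, tool x at yaw degrees"""
    return R.from_euler('z',yaw,degrees=True)*R.from_euler('x',180,degrees=True)
def plan(grasp,rot,n=None,ahead=180,start=None):
    """print rows (mm, deg, tool axes) to bring point 'ahead' mm along tool z to grasp with rotation rot"""
    s=status.sense();
    p0,r0=(np.array(s['tcp_pos']),R.from_quat(s['ee_rot'])) if start is None else start
    p1=np.array(grasp)-rot.apply([0,0,ahead])
    dr=(r0.inv()*rot).as_rotvec(degrees=True)
    m=max(np.linalg.norm(p1-p0)/58,np.linalg.norm(dr)/10,1); n=n or int(np.ceil(m))
    print('clock',round(s['clock'],2),'from tcp',p0.round(1),'to',p1.round(1),'n',n,'dr/row',(dr/n).round(2),'F',np.round(s['ft_force'],1),'op',round(s['opening'],1))
    for i in range(n):
        r=r0*R.from_rotvec(dr*i/n,degrees=True)
        print(i+1,dict(zip('xyz',r.inv().apply((p1-p0)/n).round(1).tolist())))
    return p1,rot
E
python3 - <<'E'
from h import *
D=np.load('top.npz');p,W=D['p'],D['W'];E=np.load('scene.npz')
hsv=cv2.cvtColor(p,cv2.COLOR_RGB2HSV).astype(int);Z=W[...,2]
u0,v0,u1,v1=308,138,400,242
sub=W[v0:v1,u0:u1].reshape(-1,3);hs=hsv[v0:v1,u0:u1].reshape(-1,3)
q=sub[(abs(sub[:,2]-90)<4)&(hs[:,1]>90)]
# front wall line fit via outermost points per slice
for psi in(7.5,8,8.5,9,9.5):
    a=np.deg2rad(psi);ex=np.array([np.cos(a),np.sin(a)]);ey=np.array([-ex[1],ex[0]])
    X,Y=q[:,:2]@ex,q[:,:2]@ey
    print(psi,np.percentile(X,[.5,1,99,99.5]).round(1),np.percentile(Y,[.5,1,99,99.5]).round(1),'spread of edges',round(np.std(Y[Y>Y.max()-9]),2),round(np.std(X[X>X.max()-9]),2))
a=np.deg2rad(8.5);ex=np.array([np.cos(a),np.sin(a)]);ey=np.array([-ex[1],ex[0]])
# cork: height 10 between dividers
X,Y=sub[:,:2]@ex,sub[:,:2]@ey
m=(abs(sub[:,2]-10)<5)&(X>440)&(X<670)
print('hsv of cork',np.median(hsv[185:200,343:350].reshape(-1,3),0))
c=m&(hs[:,2]>np.median(hsv[185:200,343:350,2])*.75)
r=cv2.minAreaRect(sub[c][:,:2].astype(np.float32));print('cork',c.sum(),r, np.percentile(X[c],[1,99]),np.percentile(Y[c],[1,99]))
for n,F in(('top',D),('scene',E)):
    P,w=F['p'],F['W'];h=cv2.cvtColor(P,cv2.COLOR_RGB2HSV).astype(int)
    x=w[...,:2]@ex;y=w[...,:2]@ey
    m=(h[...,1]<90)&(x<x.dtype.type(q[:,:2].dot(ex).min()+2))&(x>390)&(w[...,2]>75)&(y>-400)&(y<-150)
    k=np.argwhere(m)
    pad=m&(w[...,2]>110)&(w[...,2]<160)
    print(n,m.sum(),'pad',np.nanmedian(w[pad],0).round(1), pad.sum())
    o=np.argsort(y[m])
    for i in o[::max(1,len(o)//25)]: print(np.round([x[m][i],y[m][i],w[m][i][2]]).astype(int).tolist(),end=' ')
    print()
E
```

```text
7.5 [423.  423.2 662.9 663.1] [-353.  -352.8 -176.8 -176.3] spread of edges 2.41 2.42
8 [420.9 421.2 660.2 660.6] [-357.2 -357.1 -181.9 -181.7] spread of edges 2.48 2.56
8.5 [418.5 418.8 657.8 658.1] [-361.7 -361.5 -186.4 -186.3] spread of edges 2.55 2.5
9 [415.7 416.4 655.4 656. ] [-367.1 -366.7 -190.7 -190.4] spread of edges 2.36 2.4
9.5 [412.8 413.7 653.4 654.1] [-372.6 -372.2 -194.8 -194.4] spread of edges 2.15 2.4
hsv of cork [ 14. 128. 140.]
cork 1421 ((592.7853393554688, -214.39605712890625), (228.96815490722656, 309.6468200683594), 8.511373519897461) [441.33767873 652.15482369] [-441.14331073 -157.5857125 ]
top 205 pad [ 444.  -218.   138.2] 139
[403, -365, 156] [398, -360, 161] [398, -358, 157] [415, -356, 168] [405, -347, 162] [404, -340, 156] [403, -326, 153] [403, -311, 143] [405, -298, 137] [406, -289, 145] [406, -286, 143] [407, -284, 142] [407, -281, 140] [391, -279, 137] [411, -277, 136] [411, -275, 132] [395, -272, 132] [398, -269, 134] [398, -267, 132] [396, -264, 128] [404, -262, 133] [412, -252, 109] [412, -238, 104] [408, -221, 99] [410, -213, 89] [414, -208, 86] 
scene 237 pad [ 444.9 -224.6  136.8] 179
[404, -353, 153] [404, -347, 155] [406, -339, 151] [406, -333, 154] [403, -326, 141] [405, -318, 136] [406, -312, 140] [403, -304, 130] [401, -297, 136] [400, -290, 142] [410, -288, 144] [391, -286, 144] [407, -284, 130] [393, -282, 137] [398, -279, 137] [405, -276, 139] [409, -274, 120] [405, -271, 134] [402, -269, 130] [400, -266, 127] [409, -262, 117] [411, -254, 108] [409, -247, 94] [409, -240, 103] [412, -232, 89] [408, -223, 82] [416, -211, 89]
```

```bash
python3 - <<'E'
from h import *
print(np.round(eyes.get_calibration('wrist')['hand_eye'],2), {k:v for k,v in eyes.get_calibration('wrist').items() if k!='hand_eye'})
s=status.sense();p0=np.array(s['tcp_pos'])
st=plan([p0[0]+40,p0[1]+80,340],down(-64.2))
plan([553,256,180],down(-76.2),start=st)
E
```

```text
[[  1.    -0.     0.     0.55]
 [  0.     0.97   0.24 -68.98]
 [ -0.    -0.24   0.97  19.28]
 [  0.     0.     0.     1.  ]] {'fx': 325.19226210127806, 'fy': 325.19226210127806, 'cx': 277.8271222874793, 'cy': 210.70111925031895}
clock 0.1 from tcp [ 283.1 -584.8  403.9] to [ 323.1 -504.8  520. ] n 3 dr/row [-0.    0.03  0.01] F [-0.4 -0.4 -0.4] op 94.2
1 {'x': -18.3, 'y': -23.6, 'z': -38.7}
2 {'x': -18.2, 'y': -23.6, 'z': -38.7}
3 {'x': -18.2, 'y': -23.6, 'z': -38.7}
clock 0.1 from tcp [ 323.1 -504.8  520. ] to [553. 256. 360.] n 14 dr/row [ 0.   -0.    0.86] F [-0.4 -0.4 -0.4] op 94.2
1 {'x': -41.8, 'y': -38.4, 'z': 11.4}
2 {'x': -42.4, 'y': -37.8, 'z': 11.4}
3 {'x': -42.9, 'y': -37.2, 'z': 11.4}
4 {'x': -43.5, 'y': -36.5, 'z': 11.4}
5 {'x': -44.0, 'y': -35.9, 'z': 11.4}
6 {'x': -44.5, 'y': -35.2, 'z': 11.4}
7 {'x': -45.1, 'y': -34.5, 'z': 11.4}
8 {'x': -45.6, 'y': -33.9, 'z': 11.4}
9 {'x': -46.1, 'y': -33.2, 'z': 11.4}
10 {'x': -46.6, 'y': -32.5, 'z': 11.4}
11 {'x': -47.0, 'y': -31.8, 'z': 11.4}
12 {'x': -47.5, 'y': -31.1, 'z': 11.4}
13 {'x': -48.0, 'y': -30.4, 'z': 11.4}
14 {'x': -48.4, 'y': -29.6, 'z': 11.4}
```

```bash
python3 -m inch '[{"gripper":-1,"x":-18,"y":-24,"z":-39},{"gripper":-1,"x":-18,"y":-24,"z":-39},{"gripper":-1,"x":-18,"y":-24,"z":-39},{"gripper":-1,"x":-42,"y":-38,"z":0,"rz":0.9},{"gripper":-1,"x":-42,"y":-38,"z":0,"rz":0.9},{"gripper":-1,"x":-43,"y":-37,"z":0,"rz":0.9},{"gripper":-1,"x":-43,"y":-36,"z":0,"rz":0.9},{"gripper":-1,"x":-44,"y":-36,"z":0,"rz":0.9}]' 20
python3 -m inch '[{"gripper":-1,"x":-45,"y":-35,"rz":0.9},{"gripper":-1,"x":-45,"y":-35,"rz":0.9},{"gripper":-1,"x":-45,"y":-34,"rz":0.9},{"gripper":-1,"x":-46,"y":-33,"rz":0.9},{"gripper":-1,"x":-46,"y":-33,"rz":0.9},{"gripper":-1,"x":-46,"y":-32,"rz":0.9},{"gripper":-1,"x":-46,"y":-31,"rz":0.9},{"gripper":-1,"x":0}]'
python3 -c "
from h import *
plan([553,256,160],down(-76.2))"
```

```text
clock 0.1 from tcp [ 283.1 -584.8  403.9] to [553. 256. 340.] n 16 dr/row [0.   0.01 0.75] F [-0.4 -0.4 -0.4] op 94.2
1 {'x': -39.9, 'y': -38.1, 'z': 4.1}
2 {'x': -40.4, 'y': -37.6, 'z': 4.1}
3 {'x': -40.9, 'y': -37.0, 'z': 4.1}
4 {'x': -41.4, 'y': -36.5, 'z': 4.0}
5 {'x': -41.9, 'y': -35.9, 'z': 4.0}
6 {'x': -42.4, 'y': -35.4, 'z': 4.0}
7 {'x': -42.8, 'y': -34.8, 'z': 4.0}
8 {'x': -43.3, 'y': -34.3, 'z': 4.0}
9 {'x': -43.7, 'y': -33.7, 'z': 4.0}
10 {'x': -44.2, 'y': -33.1, 'z': 4.0}
11 {'x': -44.6, 'y': -32.5, 'z': 4.0}
12 {'x': -45.0, 'y': -31.9, 'z': 4.0}
13 {'x': -45.4, 'y': -31.3, 'z': 4.0}
14 {'x': -45.8, 'y': -30.7, 'z': 4.0}
15 {'x': -46.2, 'y': -30.1, 'z': 4.0}
16 {'x': -46.6, 'y': -29.5, 'z': 4.0}schema error: expected keys gripper, x, y, z, rx, ry, rz
schema error: expected keys gripper, x, y, z, rx, ry, rz
```

```bash
python3 -m inch '[{"gripper":-1,"x":-18,"y":-24,"z":-39,"rx":0,"ry":0,"rz":0},{"gripper":-1,"x":-18,"y":-24,"z":-39,"rx":0,"ry":0,"rz":0},{"gripper":-1,"x":-18,"y":-24,"z":-39,"rx":0,"ry":0,"rz":0},{"gripper":-1,"x":-42,"y":-38,"z":0,"rx":0,"ry":0,"rz":0.9},{"gripper":-1,"x":-42,"y":-38,"z":0,"rx":0,"ry":0,"rz":0.9},{"gripper":-1,"x":-43,"y":-37,"z":0,"rx":0,"ry":0,"rz":0.9},{"gripper":-1,"x":-43,"y":-36,"z":0,"rx":0,"ry":0,"rz":0.9},{"gripper":-1,"x":-44,"y":-36,"z":0,"rx":0,"ry":0,"rz":0.9}]' 20 &&
python3 -m inch '[{"gripper":-1,"x":-45,"y":-35,"z":0,"rx":0,"ry":0,"rz":0.9},{"gripper":-1,"x":-45,"y":-35,"z":0,"rx":0,"ry":0,"rz":0.9},{"gripper":-1,"x":-45,"y":-34,"z":0,"rx":0,"ry":0,"rz":0.9},{"gripper":-1,"x":-46,"y":-33,"z":0,"rx":0,"ry":0,"rz":0.9},{"gripper":-1,"x":-46,"y":-33,"z":0,"rx":0,"ry":0,"rz":0.9},{"gripper":-1,"x":-46,"y":-32,"z":0,"rx":0,"ry":0,"rz":0.9}]'
python3 -c "
from h import *
plan([553,256,160],down(-76.2))"
```

```text
clock: 1.1
tcp_pos: [408.7, -227.8, 521.7]
ee_rot: [0.823, -0.569, -0.003, -0.001]
ft_force: [1.3, 0.7, 0.1]
opening: 93.8
clock: 1.85
tcp_pos: [515.4, 105.7, 522.3]
ee_rot: [0.793, -0.609, -0.003, -0.0]
ft_force: [0.8, -0.1, 0.6]
opening: 94.1
clock 1.85 from tcp [515.4 105.7 522.3] to [553. 256. 340.] n 5 dr/row [0.04 0.06 0.24] F [ 0.8 -0.1  0.6] op 94.1
1 {'x': -26.9, 'y': -15.2, 'z': 36.5}
2 {'x': -27.0, 'y': -15.0, 'z': 36.5}
3 {'x': -27.1, 'y': -14.9, 'z': 36.5}
4 {'x': -27.2, 'y': -14.7, 'z': 36.5}
5 {'x': -27.3, 'y': -14.6, 'z': 36.5}
```

```bash
python3 -m inch '[{"gripper":-1,"x":-27,"y":-15,"z":37,"rx":0,"ry":0,"rz":0.3},{"gripper":-1,"x":-27,"y":-15,"z":37,"rx":0,"ry":0,"rz":0.3},{"gripper":-1,"x":-27,"y":-15,"z":37,"rx":0,"ry":0,"rz":0.3},{"gripper":-1,"x":-27,"y":-15,"z":37,"rx":0,"ry":0,"rz":0.3},{"gripper":-1,"x":-27,"y":-15,"z":37,"rx":0,"ry":0,"rz":0.3},{"gripper":-1,"x":0,"y":0,"z":0,"rx":0,"ry":0,"rz":0}]'
python3 - <<'E'
from h import *
s=status.sense();p,d=eyes.snapshot('wrist');save(p,'pics/w1.png')
plan([553,256,42],down(-76.2))
E
```

```text
clock: 2.6
tcp_pos: [554.0, 266.3, 330.5]
ee_rot: [0.788, -0.616, -0.004, -0.0]
ft_force: [-0.0, -0.8, 0.5]
opening: 94.5
clock 2.65 from tcp [554.7 264.9 332.2] to [553. 256. 222.] n 2 dr/row [0.05 0.16 0.  ] F [ 0.4 -0.3 -0.4] op 93.9
1 {'x': 4.4, 'y': 1.8, 'z': 55.1}
2 {'x': 4.3, 'y': 1.8, 'z': 55.1}
```

View pics/w1.png

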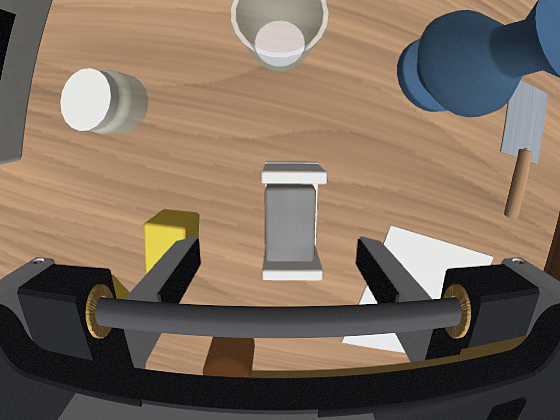

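The wrist view shows the stone upright in the cradle at (290,222), between the open fingers, with the yellow block clear to the left. I'll descend and grip.

```bash
python3 -m inch '[{"gripper":-1,"x":4.5,"y":2,"z":30,"rx":0,"ry":0.3,"rz":0},{"gripper":-1,"x":4,"y":2,"z":40,"rx":0,"ry":0,"rz":0},{"gripper":-1,"x":0,"y":0,"z":20,"rx":0,"ry":0,"rz":0},{"gripper":-1,"x":0,"y":0,"z":18,"rx":0,"ry":0,"rz":0},{"gripper":-1,"x":0,"y":0,"z":0,"rx":0,"ry":0,"rz":0}]'
python3 -c "
from h import *
plan([553,256,42],down(-76.2))"
```

```text
clock: 3.28
tcp_pos: [556.8, 249.8, 228.8]
ee_rot: [0.785, -0.62, 0.004, -0.003]
ft_force: [0.7, 0.2, 0.2]
opening: 93.9
clock 3.27 from tcp [556.8 249.8 228.8] to [553. 256. 222.] n 1 dr/row [-0.54 -0.14 -0.43] F [0.7 0.2 0.2] op 93.9
1 {'x': -6.9, 'y': 2.4, 'z': 6.8}
```

```bash
python3 -m inch '[{"gripper":-1,"x":-5,"y":2,"z":6,"rx":-0.5,"ry":0,"rz":-0.4},{"gripper":-1,"x":0,"y":0,"z":0,"rx":0,"ry":0,"rz":0},{"gripper":1,"x":0,"y":0,"z":0,"rx":0,"ry":0,"rz":0},{"gripper":1,"x":0,"y":0,"z":0,"rx":0,"ry":0,"rz":0},{"gripper":1,"x":0,"y":0,"z":0,"rx":0,"ry":0,"rz":0},{"gripper":1,"x":0,"y":0,"z":0,"rx":0,"ry":0,"rz":0},{"gripper":1,"x":0,"y":0,"z":0,"rx":0,"ry":0,"rz":0},{"gripper":1,"x":0,"y":0,"z":0,"rx":0,"ry":0,"rz":0}]' 25
```

```text
clock: 4.28
tcp_pos: [554.7, 255.5, 225.8]
ee_rot: [0.787, -0.617, 0.002, -0.002]
ft_force: [-0.3, 1.8, 0.7]
opening: 39.7
```

```bash
python3 -m inch '[{"gripper":1,"x":0,"y":0,"z":-20,"rx":0,"ry":0,"rz":0},{"gripper":1,"x":0,"y":0,"z":-40,"rx":0,"ry":0,"rz":0},{"gripper":1,"x":0,"y":0,"z":-40,"rx":0,"ry":0,"rz":0},{"gripper":1,"x":0,"y":0,"z":-10,"rx":0,"ry":0,"rz":0},{"gripper":1,"x":0,"y":0,"z":0,"rx":0,"ry":0,"rz":0}]'
python3 -c "
from h import *
plan([485,85,140],down(-76.2))"
```

```text
clock: 4.9
tcp_pos: [553.2, 254.0, 339.8]
ee_rot: [0.787, -0.617, 0.002, 0.0]
ft_force: [0.1, -0.2, -4.4]
opening: 39.5
clock 4.9 from tcp [553.2 254.  339.8] to [485.  85. 320.] n 4 dr/row [-0.03 -0.04 -0.  ] F [ 0.1 -0.2 -4.4] op 39.5
1 {'x': 37.0, 'y': 26.6, 'z': 5.0}
2 {'x': 37.0, 'y': 26.6, 'z': 5.0}
3 {'x': 37.0, 'y': 26.6, 'z': 5.0}
4 {'x': 37.0, 'y': 26.6, 'z': 5.0}
```

```bash
python3 -m inch '[{"gripper":1,"x":37,"y":27,"z":0,"rx":0,"ry":0,"rz":0},{"gripper":1,"x":37,"y":27,"z":0,"rx":0,"ry":0,"rz":0},{"gripper":1,"x":37,"y":27,"z":0,"rx":0,"ry":0,"rz":0},{"gripper":1,"x":37,"y":27,"z":20,"rx":0,"ry":0,"rz":0},{"gripper":1,"x":0,"y":0,"z":40,"rx":0,"ry":0,"rz":0},{"gripper":1,"x":0,"y":0,"z":30,"rx":0,"ry":0,"rz":0},{"gripper":1,"x":0,"y":0,"z":5,"rx":0,"ry":0,"rz":0},{"gripper":1,"x":0,"y":0,"z":0,"rx":0,"ry":0,"rz":0}]'
```

```text
clock: 5.9
tcp_pos: [477.3, 77.3, 234.5]
ee_rot: [0.787, -0.617, -0.003, 0.006]
ft_force: [-0.2, -0.0, -3.1]
opening: 40.1
```

```bash
python3 -m inch '[{"gripper":1,"x":0,"y":0,"z":8,"rx":0,"ry":0,"rz":0},{"gripper":1,"x":0,"y":0,"z":2,"rx":0,"ry":0,"rz":0},{"gripper":1,"x":0,"y":0,"z":2,"rx":0,"ry":0,"rz":0},{"gripper":1,"x":0,"y":0,"z":0,"rx":0,"ry":0,"rz":0}]'; python3 -c "
from h import *
plan([477,77,38],down(-76.2))"
```

```text
clock: 6.4
tcp_pos: [478.3, 78.1, 223.8]
ee_rot: [0.787, -0.617, -0.002, 0.004]
ft_force: [-0.1, -1.5, -3.6]
opening: 40.0
clock 6.4 from tcp [478.3  78.1 223.8] to [477.  77. 218.] n 1 dr/row [ 0.5  -0.16  0.01] F [-0.1 -1.5 -3.6] op 40.0
1 {'x': 0.7, 'y': 1.5, 'z': 5.8}
```

```bash
python3 -m inch '[{"gripper":1,"x":0,"y":0,"z":2,"rx":0.5,"ry":0,"rz":0},{"gripper":1,"x":0,"y":0,"z":1.5,"rx":0,"ry":0,"rz":0},{"gripper":1,"x":0,"y":0,"z":0,"rx":0,"ry":0,"rz":0}]';python3 -m inch '[{"gripper":1,"x":0,"y":0,"z":1.5,"rx":0,"ry":0,"rz":0},{"gripper":1,"x":0,"y":0,"z":1,"rx":0,"ry":0,"rz":0},{"gripper":1,"x":0,"y":0,"z":0,"rx":0,"ry":0,"rz":0}]'
```

```text
clock: 6.78
tcp_pos: [478.4, 78.1, 220.4]
ee_rot: [0.787, -0.617, 0.002, 0.0]
ft_force: [-0.7, 0.5, -2.8]
opening: 39.7
clock: 7.15
tcp_pos: [478.4, 78.2, 219.0]
ee_rot: [0.787, -0.617, 0.002, 0.0]
ft_force: [-0.2, 0.8, -2.4]
opening: 39.8
```

```bash
python3 -m inch '[{"gripper":1,"x":0,"y":0,"z":1.5,"rx":0,"ry":0,"rz":0},{"gripper":1,"x":0,"y":0,"z":1,"rx":0,"ry":0,"rz":0},{"gripper":1,"x":0,"y":0,"z":0,"rx":0,"ry":0,"rz":0}]'
```

```text
clock: 7.52
tcp_pos: [478.2, 78.2, 218.9]
ee_rot: [0.787, -0.617, 0.003, -0.0]
ft_force: [0.2, -0.0, -3.5]
opening: 40.1
```

```bash
python3 -m inch '[{"gripper":1,"x":0,"y":0,"z":2,"rx":0,"ry":0,"rz":0},{"gripper":1,"x":0,"y":0,"z":2,"rx":0,"ry":0,"rz":0}]';python3 -m inch '[{"gripper":1,"x":0,"y":0,"z":0,"rx":0,"ry":0,"rz":0}]'
```

```text
clock: 7.78
tcp_pos: [478.1, 78.3, 218.6]
ee_rot: [0.787, -0.617, 0.004, -0.0]
ft_force: [-6.3, -1.7, 31.6]
opening: 39.8
clock: 7.9
tcp_pos: [478.1, 78.4, 219.1]
ee_rot: [0.787, -0.617, 0.004, -0.001]
ft_force: [0.1, -0.5, -2.6]
opening: 39.6
```

```bash
python3 -m inch '[{"gripper":-1,"x":0,"y":0,"z":0,"rx":0,"ry":0,"rz":0},{"gripper":-1,"x":0,"y":0,"z":0,"rx":0,"ry":0,"rz":0},{"gripper":-1,"x":0,"y":0,"z":0,"rx":0,"ry":0,"rz":0},{"gripper":-1,"x":0,"y":0,"z":0,"rx":0,"ry":0,"rz":0},{"gripper":-1,"x":0,"y":0,"z":-30,"rx":0,"ry":0,"rz":0},{"gripper":-1,"x":0,"y":0,"z":-40,"rx":0,"ry":0,"rz":0},{"gripper":-1,"x":0,"y":0,"z":-30,"rx":0,"ry":0,"rz":0},{"gripper":-1,"x":0,"y":0,"z":-10,"rx":0,"ry":0,"rz":-10}]'
python3 -m inch '[{"gripper":-1,"x":0,"y":0,"z":0,"rx":0,"ry":0,"rz":-10},{"gripper":-1,"x":0,"y":0,"z":0,"rx":0,"ry":0,"rz":-10},{"gripper":-1,"x":0,"y":0,"z":0,"rx":0,"ry":0,"rz":-10},{"gripper":-1,"x":0,"y":0,"z":0,"rx":0,"ry":0,"rz":-10},{"gripper":-1,"x":0,"y":0,"z":0,"rx":0,"ry":0,"rz":-10},{"gripper":-1,"x":0,"y":0,"z":0,"rx":0,"ry":0,"rz":-10},{"gripper":-1,"x":0,"y":0,"z":0,"rx":0,"ry":0,"rz":-10},{"gripper":-1,"x":0,"y":0,"z":0,"rx":0,"ry":0,"rz":0}]'
python3 - <<'E'
from h import *
s=status.sense();p,d=eyes.snapshot('wrist');save(p,'pics/w2.png')
p,W=cloud('scene');Z=W[...,2]
m=(abs(Z-57)<4)&(abs(W[...,0]-478)<60)&(abs(W[...,1]-78)<60)
r=cv2.minAreaRect(W[m][:,:2].astype(np.float32));print(m.sum(),r)
plan([478,78,43],down(13.8))
E
```

```text
clock: 8.9
tcp_pos: [477.6, 78.9, 330.0]
ee_rot: [0.839, -0.544, 0.003, 0.001]
ft_force: [0.2, 0.3, -0.7]
opening: 93.5
clock: 9.9
tcp_pos: [477.3, 78.1, 330.8]
ee_rot: [0.998, 0.055, 0.002, 0.003]
ft_force: [-0.4, -0.0, -0.1]
opening: 93.7
173 ((475.55462646484375, 75.00603485107422), (64.48384857177734, 40.01557159423828), 16.02564239501953)
clock 10.0 from tcp [477.3  78.2 330.9] to [478.  78. 223.] n 2 dr/row [ 0.18 -0.12 -3.8 ] F [-0.3 -0.6  0.3] op 94.0
1 {'x': 0.1, 'y': -0.2, 'z': 54.0}
2 {'x': 0.2, 'y': -0.0, 'z': 54.0}
```

View pics/w2.png

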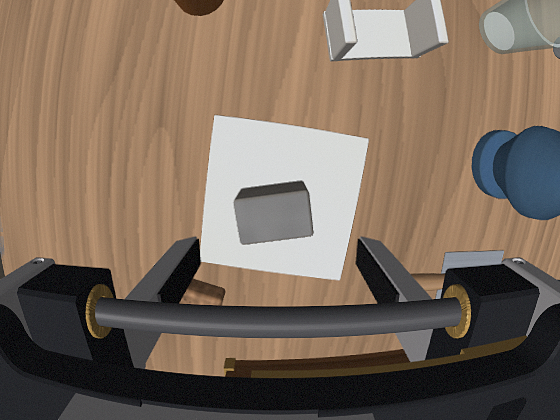

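The wrist view shows the stone upright on the mat at (273,215), about 7.6° off the jaw axis. I'll now grip it by its end faces.

```bash
python3 -m inch '[{"gripper":-1,"x":0,"y":0,"z":10,"rx":0.3,"ry":0,"rz":-7.6},{"gripper":-1,"x":0,"y":0,"z":40,"rx":0,"ry":0,"rz":0},{"gripper":-1,"x":0,"y":0,"z":35,"rx":0,"ry":0,"rz":0},{"gripper":-1,"x":0,"y":0,"z":18,"rx":0,"ry":0,"rz":0},{"gripper":-1,"x":0,"y":0,"z":0,"rx":0,"ry":0,"rz":0}]'
python3 -c "
from h import *
plan([478,78,43],down(13.8))"
```

```text
clock: 10.62
tcp_pos: [479.0, 78.3, 226.0]
ee_rot: [0.993, 0.116, 0.004, 0.001]
ft_force: [0.5, 0.1, 0.3]
opening: 93.9
clock 10.62 from tcp [479.   78.3 226. ] to [478.  78. 223.] n 1 dr/row [ 0.19 -0.43 -0.51] F [0.5 0.1 0.3] op 93.9
1 {'x': -1.1, 'y': 0.1, 'z': 3.0}
```

```bash
python3 -m inch '[{"gripper":-1,"x":-1,"y":0,"z":2,"rx":0.2,"ry":-0.4,"rz":-0.5},{"gripper":1,"x":0,"y":0,"z":0,"rx":0,"ry":0,"rz":0},{"gripper":1,"x":0,"y":0,"z":0,"rx":0,"ry":0,"rz":0},{"gripper":1,"x":0,"y":0,"z":0,"rx":0,"ry":0,"rz":0},{"gripper":1,"x":0,"y":0,"z":0,"rx":0,"ry":0,"rz":0},{"gripper":1,"x":0,"y":0,"z":0,"rx":0,"ry":0,"rz":0}]' 25
python3 -m inch '[{"gripper":1,"x":0,"y":0,"z":-20,"rx":0,"ry":0,"rz":0},{"gripper":1,"x":0,"y":0,"z":-50,"rx":0,"ry":0,"rz":0},{"gripper":1,"x":0,"y":0,"z":-50,"rx":0,"ry":0,"rz":0},{"gripper":1,"x":0,"y":0,"z":-20,"rx":0,"ry":0,"rz":0},{"gripper":1,"x":0,"y":0,"z":0,"rx":0,"ry":0,"rz":0}]'
python3 -c "
from h import *
plan([573,-193,180],down(8.5))"
```

```text
clock: 11.38
tcp_pos: [478.4, 78.0, 226.1]
ee_rot: [0.993, 0.119, 0.002, -0.0]
ft_force: [0.6, 0.2, -2.6]
opening: 62.0
clock: 12.0
tcp_pos: [477.9, 77.6, 368.6]
ee_rot: [0.993, 0.119, -0.0, -0.0]
ft_force: [0.4, -0.8, -3.8]
opening: 61.9
clock 12.0 from tcp [477.9  77.6 368.6] to [ 573. -193.  360.] n 5 dr/row [-0.    0.    1.04] F [ 0.4 -0.8 -3.8] op 61.9
1 {'x': 5.7, 'y': 57.1, 'z': 1.7}
2 {'x': 6.7, 'y': 57.0, 'z': 1.7}
3 {'x': 7.8, 'y': 56.8, 'z': 1.7}
4 {'x': 8.8, 'y': 56.7, 'z': 1.7}
5 {'x': 9.8, 'y': 56.5, 'z': 1.7}
```

```bash
python3 -m inch '[{"gripper":1,"x":4,"y":40,"z":0,"rx":0,"ry":0,"rz":0.7},{"gripper":1,"x":5,"y":45,"z":0,"rx":0,"ry":0,"rz":0.7},{"gripper":1,"x":6,"y":50,"z":0,"rx":0,"ry":0,"rz":0.8},{"gripper":1,"x":7,"y":50,"z":0,"rx":0,"ry":0,"rz":0.8},{"gripper":1,"x":7,"y":45,"z":0,"rx":0,"ry":0,"rz":0.8},{"gripper":1,"x":6,"y":30,"z":0,"rx":0,"ry":0,"rz":0.7},{"gripper":1,"x":3,"y":15,"z":0,"rx":0,"ry":0,"rz":0.7},{"gripper":1,"x":0,"y":0,"z":0,"rx":0,"ry":0,"rz":0}]'
python3 - <<'E'
from h import *
plan([573,-193,180],down(8.5))
p,d=eyes.snapshot('wrist');save(p,'pics/w3.png')
E
```

```text
clock: 13.0
tcp_pos: [571.1, -191.2, 355.0]
ee_rot: [0.997, 0.075, -0.008, -0.002]
ft_force: [-1.4, 0.2, -2.6]
opening: 61.8
clock 13.0 from tcp [ 571.1 -191.2  355. ] to [ 573. -193.  360.] n 1 dr/row [-0.33  0.92  0.07] F [-1.4  0.2 -2.6] op 61.8
1 {'x': 1.5, 'y': 2.1, 'z': -5.0}
```

View pics/w3.png

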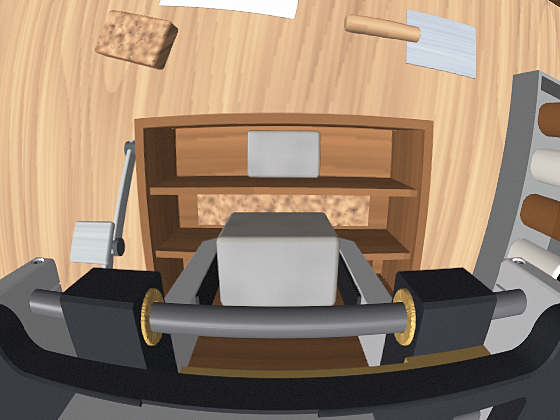

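The stone is level over the bay, with the cork visible at (285,210) and the dividers at about rows 190 and 240. I'll check the lateral alignment from the dividers.

```bash
python3 - <<'E'
from h import *
s=status.sense();p,d=eyes.snapshot('wrist');c=eyes.get_calibration('wrist');H=np.array(c['hand_eye'])
v,u=np.mgrid[:420,:560];a=(u-c['cx'])/c['fx'];b=(v-c['cy'])/c['fy'];r=np.hypot(a,b)+1e-9
ray=np.dstack([np.sin(r)*a/r,np.sin(r)*b/r,np.cos(r)])
P=ray/ray[...,2:]*d[...,None]
T=P@H[:3,:3].T+H[:3,3]
W=R.from_quat(s['ee_rot']).apply(T.reshape(-1,3)).reshape(T.shape)+s['tcp_pos']
ang=np.deg2rad(8.5);ey=np.array([-np.sin(ang),np.cos(ang)]);ex=np.array([ey[1],-ey[0]])
Y=W[...,:2]@ey+274;X=W[...,:2]@ex-538.3
for col in(200,380):
  print(col,[(i,round(Y[i,col],0),round(W[i,col,2])) for i in list(range(178,198,2))+list(range(226,262,3))])
m=(abs(W[...,2]-82)<4)
for lo,hi in((10,45),(-45,-15)):
  k=m&(Y>lo)&(Y<hi)&(abs(X)<100);print(k.sum(),np.percentile(Y[k],[5,50,95]).round(1))
k=(abs(W[...,2]-90)<5)&(abs(Y-55)<20)&(abs(X)>105)&(abs(X)<130)
print('x walls',[np.percentile(X[k&(g*X>0)],[3,97]).round(1) for g in(-1,1)])
plan([573,-193,180],down(8.5))
E
```

```text
200 [(178, np.float64(27.0), 21), (180, np.float64(27.0), 35), (182, np.float64(27.0), 47), (184, np.float64(27.0), 60), (186, np.float64(27.0), 71), (188, np.float64(27.0), 80), (190, np.float64(26.0), 83), (192, np.float64(25.0), 84), (194, np.float64(22.0), 82), (196, np.float64(7.0), 11), (226, np.float64(-27.0), 7), (229, np.float64(-29.0), 12), (232, np.float64(-29.0), 21), (235, np.float64(-29.0), 32), (238, np.float64(-29.0), 42), (241, np.float64(-29.0), 50), (244, np.float64(12.0), 172), (247, np.float64(11.0), 176), (250, np.float64(11.0), 179), (253, np.float64(11.0), 185), (256, np.float64(11.0), 189), (259, np.float64(11.0), 193)]
380 [(178, np.float64(27.0), 9), (180, np.float64(27.0), 25), (182, np.float64(27.0), 38), (184, np.float64(27.0), 50), (186, np.float64(27.0), 61), (188, np.float64(27.0), 72), (190, np.float64(27.0), 82), (192, np.float64(26.0), 84), (194, np.float64(24.0), 82), (196, np.float64(22.0), 83), (226, np.float64(-25.0), 8), (229, np.float64(-28.0), 10), (232, np.float64(-29.0), 19), (235, np.float64(-29.0), 28), (238, np.float64(-29.0), 38), (241, np.float64(-29.0), 47), (244, np.float64(-29.0), 56), (247, np.float64(-29.0), 64), (250, np.float64(-29.0), 71), (253, np.float64(-29.0), 79), (256, np.float64(-31.0), 82), (259, np.float64(-33.0), 83)]
1983 [21.7 24.6 27.4]
467 [-34.4 -30.7 -28.5]
x walls [array([-129.2, -113.5]), array([109.7, 117.9])]
clock 13.1 from tcp [ 571.  -189.2  355.7] to [ 573. -193.  360.] n 1 dr/row [-0.37  0.9   0.24] F [ 0.1  0.8 -2.7] op 61.9
1 {'x': 1.4, 'y': 4.0, 'z': -4.3}
```

```bash
python3 -m inch '[{"gripper":1,"x":-1,"y":5,"z":0,"rx":-0.4,"ry":0.9,"rz":0.2},{"gripper":1,"x":0,"y":0,"z":0,"rx":0,"ry":0,"rz":0}]'
python3 -c "
from h import *
plan([573.4,-194.6,90],down(8.5))"
```

```text
clock: 13.35
tcp_pos: [570.5, -191.8, 356.0]
ee_rot: [0.997, 0.077, 0.001, 0.0]
ft_force: [-0.0, 0.2, -2.7]
opening: 61.6
clock 13.35 from tcp [ 570.5 -191.8  356. ] to [ 573.4 -194.6  270. ] n 2 dr/row [ 0.01 -0.03  0.14] F [-0.   0.2 -2.7] op 61.6
1 {'x': 1.2, 'y': 1.6, 'z': 43.0}
2 {'x': 1.2, 'y': 1.6, 'z': 43.0}
```

```bash
python3 -m inch '[{"gripper":1,"x":2,"y":4,"z":10,"rx":0,"ry":0,"rz":0.2},{"gripper":1,"x":0,"y":0,"z":15,"rx":0,"ry":0,"rz":0},{"gripper":1,"x":0,"y":0,"z":8,"rx":0,"ry":0,"rz":0},{"gripper":1,"x":0,"y":0,"z":0,"rx":0,"ry":0,"rz":0}]'
python3 -c "
from h import *
plan([573.4,-194.6,60],down(8.5))"
```

```text
clock: 13.85
tcp_pos: [573.0, -194.7, 320.3]
ee_rot: [0.997, 0.075, 0.0, -0.0]
ft_force: [-0.7, -0.2, -3.2]
opening: 61.9
clock 13.85 from tcp [ 573.  -194.7  320.3] to [ 573.4 -194.6  240. ] n 2 dr/row [-0.01 -0.    0.08] F [-0.7 -0.2 -3.2] op 61.9
1 {'x': 0.2, 'y': -0.0, 'z': 40.2}
2 {'x': 0.2, 'y': -0.0, 'z': 40.2}
```

```bash
python3 -m inch '[{"gripper":1,"x":0,"y":0,"z":15,"rx":0,"ry":0,"rz":0},{"gripper":1,"x":0,"y":0,"z":15,"rx":0,"ry":0,"rz":0},{"gripper":1,"x":0,"y":0,"z":10,"rx":0,"ry":0,"rz":0},{"gripper":1,"x":0,"y":0,"z":0,"rx":0,"ry":0,"rz":0}]'
python3 -m inch '[{"gripper":1,"x":0,"y":0,"z":12,"rx":0,"ry":0,"rz":0},{"gripper":1,"x":0,"y":0,"z":12,"rx":0,"ry":0,"rz":0},{"gripper":1,"x":0,"y":0,"z":8,"rx":0,"ry":0,"rz":0},{"gripper":1,"x":0,"y":0,"z":0,"rx":0,"ry":0,"rz":0}]'
python3 -c "
from h import *
plan([573.4,-194.6,53],down(8.5))"
```

```text
clock: 14.35
tcp_pos: [573.0, -194.7, 277.0]
ee_rot: [0.997, 0.075, -0.0, -0.0]
ft_force: [0.0, -0.1, -3.7]
opening: 62.3
clock: 14.85
tcp_pos: [573.3, -194.7, 243.0]
ee_rot: [0.997, 0.075, 0.0, -0.0]
ft_force: [-0.0, -0.3, -2.4]
opening: 62.0
clock 14.85 from tcp [ 573.3 -194.7  243. ] to [ 573.4 -194.6  233. ] n 1 dr/row [-0.03 -0.02  0.15] F [-0.  -0.3 -2.4] op 62.0
1 {'x': 0.1, 'y': -0.1, 'z': 10.0}
```

```bash
python3 -m inch '[{"gripper":1,"x":0,"y":0,"z":4,"rx":0,"ry":0,"rz":0},{"gripper":1,"x":0,"y":0,"z":3,"rx":0,"ry":0,"rz":0}]'; python3 -m inch '[{"gripper":1,"x":0,"y":0,"z":2,"rx":0,"ry":0,"rz":0}]';python3 -m inch '[{"gripper":1,"x":0,"y":0,"z":2,"rx":0,"ry":0,"rz":0}]'
```

```text
clock: 15.1
tcp_pos: [573.6, -194.7, 236.2]
ee_rot: [0.997, 0.075, 0.001, -0.0]
ft_force: [-0.2, -0.1, -3.5]
opening: 61.8
clock: 15.22
tcp_pos: [573.7, -194.7, 234.2]
ee_rot: [0.997, 0.075, 0.001, -0.0]
ft_force: [-0.4, 0.0, -3.4]
opening: 61.8
clock: 15.35
tcp_pos: [573.8, -194.7, 233.1]
ee_rot: [0.997, 0.075, 0.001, 0.0]
ft_force: [-5.7, 0.1, 16.8]
opening: 62.2
```

Contact with the cork at TCP z = 233, as expected. I'll release and rise slowly.

```bash
python3 -m inch '[{"gripper":1,"x":0,"y":0,"z":0,"rx":0,"ry":0,"rz":0},{"gripper":-0.3,"x":0,"y":0,"z":0,"rx":0,"ry":0,"rz":0},{"gripper":-0.6,"x":0,"y":0,"z":0,"rx":0,"ry":0,"rz":0},{"gripper":-0.9,"x":0,"y":0,"z":0,"rx":0,"ry":0,"rz":0},{"gripper":-0.9,"x":0,"y":0,"z":0,"rx":0,"ry":0,"rz":0},{"gripper":-0.9,"x":0,"y":0,"z":-15,"rx":0,"ry":0,"rz":0},{"gripper":-0.9,"x":0,"y":0,"z":-30,"rx":0,"ry":0,"rz":0},{"gripper":-0.9,"x":0,"y":0,"z":-40,"rx":0,"ry":0,"rz":0}]'
python3 -m inch '[{"gripper":-0.9,"x":0,"y":0,"z":-40,"rx":0,"ry":0,"rz":0},{"gripper":-0.9,"x":0,"y":0,"z":-40,"rx":0,"ry":0,"rz":0},{"gripper":1,"x":0,"y":-10,"z":-10,"rx":0,"ry":0,"rz":0},{"gripper":1,"x":0,"y":0,"z":0,"rx":0,"ry":0,"rz":0},{"gripper":1,"x":0,"y":0,"z":0,"rx":0,"ry":0,"rz":0}]'
python3 - <<'E'
from h import *
p,d=eyes.snapshot('wrist');save(p,'pics/w4.png')
s=status.sense();c=eyes.get_calibration('wrist');H=np.array(c['hand_eye'])
v,u=np.mgrid[:420,:560];a=(u-c['cx'])/c['fx'];b=(v-c['cy'])/c['fy'];r=np.hypot(a,b)+1e-9
T=np.dstack([np.tan(r)*a/r,np.tan(r)*b/r,1+0*r])*d[...,None]@H[:3,:3].T+H[:3,3]
W=R.from_quat(s['ee_rot']).apply(T.reshape(-1,3)).reshape(T.shape)+s['tcp_pos']
ang=np.deg2rad(8.5);ey=np.array([-np.sin(ang),np.cos(ang)]);ex=np.array([ey[1],-ey[0]])
Y=W[...,:2]@ey+274;X=W[...,:2]@ex-538.3
m=(abs(W[...,2]-64)<3)&(abs(Y)<26)&(abs(X)<100)
print('stone top',m.sum(),np.percentile(X[m],[3,97]),np.percentile(Y[m],[3,97]),np.median(W[m][:,2]))
k=(X<-117)&(X>-165)&(W[...,2]>100)&(W[...,2]<160)&(abs(Y)<30)
A=np.c_[X[k],Y[k],np.ones(k.sum())];print('pad',k.sum(),np.percentile(X[k],[3,97]),np.percentile(Y[k],[3,97]),np.percentile(W[k][:,2],[3,50,97]),np.linalg.lstsq(A,W[k][:,2],rcond=None)[0])
print(s['tcp_pos'])
E
```

```text
clock: 16.35
tcp_pos: [573.5, -194.3, 320.6]
ee_rot: [0.997, 0.076, 0.0, -0.0]
ft_force: [0.4, -0.1, -0.5]
opening: 89.1
clock: 16.98
tcp_pos: [571.5, -182.9, 418.5]
ee_rot: [0.997, 0.076, 0.003, 0.001]
ft_force: [-0.2, -0.5, -0.4]
opening: 62.8
stone top 2076 [-28.55153251  29.46725747] [-22.3200573   13.94940181] 64.44340530951729
pad 1653 [-160.49338723 -125.33655701] [-24.57614537  22.28107974] [106.83838431 134.52316072 144.55923384] [-0.36417319 -0.60236902 80.10671002]
[ 571.50519904 -182.82558969  418.31181816]
```

View pics/w4.png

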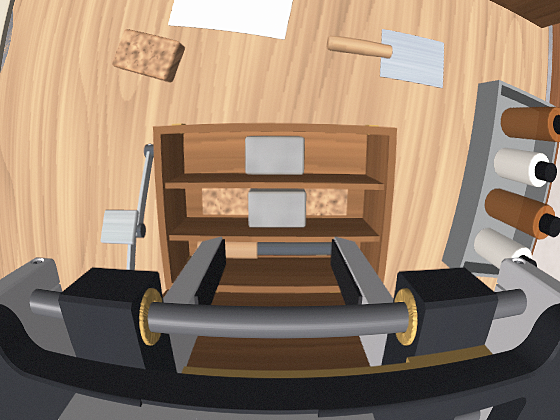

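The stone stands upright in the middle bay at about (277,208), centred to within a millimetre between the dividers. The stored stone is untouched at (275,155). The stay pad is at (119,227). I'll plan the press with the tool tilted 25° so the body clears the lid.

```bash
cat >> h.py <<'E'
_a=np.deg2rad(8.5);EX=np.array([np.cos(_a),np.sin(_a),0]);EY=np.array([-np.sin(_a),np.cos(_a),0]);EZ=np.array([0,0,1.])
O=538.3*EX-274*EY
def ch(x,y,z): return O+x*EX+y*EY+z*EZ     # chest frame -> world
def inv(p): p=np.asarray(p)-O; return np.array([p@EX,p@EY,p[2]])
def tilt(a): return down(8.5)*R.from_euler('x',a,degrees=True)
E
python3 - <<'E'
from h import *
D=np.load('scene.npz')
for n in('scene','top'):
    p,W=(D['p'],D['W']) if n=='scene' else cloud('top')
    q=(W-O);X,Y,Z=q@EX,q@EY,q[...,2]
    h=cv2.cvtColor(p,cv2.COLOR_RGB2HSV)
    k=(X<-146)&(X>-168)&(Z>105)&(Z<170)&(abs(Y)<35)&(h[...,1]<90)
    if k.sum(): print(n,k.sum(),np.percentile(X[k],[2,98]).round(1),np.percentile(Y[k],[3,50,97]).round(1),np.percentile(Z[k],[3,50,97]).round(1))
t=tilt(-25);print(t.apply([0,0,1])@np.c_[EX,EY,EZ])
plan(ch(-143,-1,136)-30*t.apply([0,0,1]),t,ahead=199)
E
```

```text
scene 41 [-163.3 -146.4] [-15.   -3.3   9.8] [127.4 136.  143.5]
top 58 [-160.3 -146.2] [-15.1  -1.5  11.2] [125.9 137.6 149.9]
[-1.38777878e-17 -4.22618262e-01 -9.06307787e-01]
clock 17.07 from tcp [ 571.6 -182.9  418.2] to [ 417.3 -117.8  343.5] n 4 dr/row [-6.23 -0.09  0.05] F [ 0.3  0.1 -0.6] op 55.1
1 {'x': -35.7, 'y': -22.0, 'z': 18.4}
2 {'x': -35.7, 'y': -23.8, 'z': 16.0}
3 {'x': -35.7, 'y': -25.4, 'z': 13.4}
4 {'x': -35.7, 'y': -26.7, 'z': 10.6}
```

```bash
python3 -m inch '[{"gripper":1,"x":-36,"y":-22,"z":10,"rx":-6.2,"ry":0,"rz":0},{"gripper":1,"x":-36,"y":-24,"z":8,"rx":-6.2,"ry":0,"rz":0},{"gripper":1,"x":-36,"y":-25,"z":6,"rx":-6.2,"ry":0,"rz":0},{"gripper":1,"x":-36,"y":-26,"z":4,"rx":-6.2,"ry":0,"rz":0},{"gripper":1,"x":0,"y":0,"z":0,"rx":0,"ry":0,"rz":0},{"gripper":1,"x":0,"y":0,"z":0,"rx":0,"ry":0,"rz":0}]'
python3 -c "
from h import *
t=tilt(-25);plan(ch(-143,-2,136.5)-8*t.apply([0,0,1]),t,ahead=199)"
```

```text
clock: 17.82
tcp_pos: [410.5, -113.6, 366.7]
ee_rot: [0.973, 0.075, 0.017, 0.217]
ft_force: [0.4, -0.4, -0.1]
opening: 0.5
clock 17.82 from tcp [ 410.5 -113.6  366.7] to [ 418.8 -128.   324.1] n 1 dr/row [ 0.13 -0.12  0.24] F [ 0.4 -0.4 -0.1] op 0.5
1 {'x': 6.0, 'y': -4.0, 'z': 45.2}
```

```bash
python3 -m inch '[{"gripper":1,"x":6,"y":-4,"z":15,"rx":0,"ry":0,"rz":0},{"gripper":1,"x":0,"y":0,"z":20,"rx":0,"ry":0,"rz":0},{"gripper":1,"x":0,"y":0,"z":6,"rx":0,"ry":0,"rz":0},{"gripper":1,"x":0,"y":0,"z":0,"rx":0,"ry":0,"rz":0}]'
python3 -c "
from h import *
t=tilt(-25);plan(ch(-143,-2,136.5)+0*t.apply([0,0,1]),t,ahead=199)"
```

```text
clock: 18.32
tcp_pos: [423.0, -129.0, 326.9]
ee_rot: [0.974, 0.071, 0.018, 0.215]
ft_force: [-0.2, 0.9, 0.4]
opening: 0.4
clock 18.32 from tcp [ 423.  -129.   326.9] to [ 419.3 -131.4  316.9] n 1 dr/row [-0.03 -0.23 -0.2 ] F [-0.2  0.9  0.4] op 0.4
1 {'x': -4.1, 'y': -2.7, 'z': 9.9}
```

```bash
python3 -m inch '[{"gripper":1,"x":-4,"y":-2.5,"z":4,"rx":0,"ry":0,"rz":-0.2},{"gripper":1,"x":0,"y":0,"z":4,"rx":0,"ry":0,"rz":0}]'; python3 -m inch '[{"gripper":1,"x":0,"y":0,"z":5,"rx":0,"ry":0,"rz":0}]'; python3 -m inch '[{"gripper":1,"x":0,"y":0,"z":5,"rx":0,"ry":0,"rz":0}]'; python3 -m inch '[{"gripper":1,"x":0,"y":0,"z":5,"rx":0,"ry":0,"rz":0}]'
```

```text
clock: 18.58
tcp_pos: [419.6, -130.8, 319.0]
ee_rot: [0.974, 0.072, 0.019, 0.215]
ft_force: [0.5, -0.1, -0.1]
opening: 0.4
clock: 18.7
tcp_pos: [420.0, -133.1, 314.8]
ee_rot: [0.974, 0.072, 0.019, 0.216]
ft_force: [0.2, 0.2, 3.2]
opening: 0.4
clock: 18.82
tcp_pos: [420.5, -135.6, 310.3]
ee_rot: [0.973, 0.072, 0.02, 0.217]
ft_force: [-0.9, -0.5, 3.1]
opening: 0.4
clock: 18.95
tcp_pos: [420.9, -138.1, 305.8]
ee_rot: [0.973, 0.072, 0.02, 0.217]
ft_force: [-0.1, -2.0, 4.9]
opening: 0.4
```

```bash
python3 -m inch '[{"gripper":1,"x":0,"y":0,"z":5,"rx":0,"ry":0,"rz":0}]'; python3 -m inch '[{"gripper":1,"x":0,"y":0,"z":5,"rx":0,"ry":0,"rz":0}]'
python3 -c "
from h import *
t=tilt(-25);plan(ch(-143,-2,136.5)+22*t.apply([0,0,1]),t,ahead=199)"
```

```text
clock: 19.08
tcp_pos: [421.4, -140.7, 301.2]
ee_rot: [0.973, 0.072, 0.02, 0.218]
ft_force: [-1.1, -0.2, 5.7]
opening: 0.5
clock: 19.2
tcp_pos: [421.7, -143.1, 296.6]
ee_rot: [0.973, 0.072, 0.02, 0.218]
ft_force: [-1.4, 0.5, 5.1]
opening: 0.3
clock 19.2 from tcp [ 421.7 -143.1  296.6] to [ 420.7 -140.6  296.9] n 1 dr/row [ 0.3  -0.37 -0.15] F [-1.4  0.5  5.1] op 0.3
1 {'x': -0.6, 'y': -2.3, 'z': -1.5}
```

```bash
python3 -m inch '[{"gripper":1,"x":0,"y":0,"z":4,"rx":0,"ry":0,"rz":0},{"gripper":1,"x":0,"y":0,"z":0,"rx":0,"ry":0,"rz":0}]'
cat >> h.py <<'E'
def lidang(n='scene'):
    p,W=cloud(n);q=W-O;X,Y,Z=q@EX,q@EY,q[...,2]
    k=(abs(X)<118)&(Z>96)&(Z<300)&(Y>-100)&(Y<120)
    y,z=Y[k],Z[k]; th=np.degrees(np.arctan2(z-90,y+87.5))
    i=np.argsort(np.hypot(y+87.5,z-90))[-400:]
    print(n,'lid pts',k.sum(),'outer pts angle deg',np.median(th[i]).round(1),'top z',np.percentile(z,99).round(1),'Y at top',np.median(y[z>np.percentile(z,95)]).round(1))
    return p
E
python3 - <<'E'
from h import *
p=lidang();save(cv2.resize(p[140:300,110:310],(800,640))[:600],'pics/s2.png')
t=lidang('top');save(cv2.resize(t[110:260,300:420],(640,800))[:600],'pics/t2.png')
E
```

```text
clock: 19.45
tcp_pos: [422.0, -145.0, 292.4]
ee_rot: [0.973, 0.072, 0.019, 0.218]
ft_force: [-0.2, 0.2, 2.3]
opening: 0.4
scene lid pts 1575 outer pts angle deg 50.4 top z 296.5 Y at top 63.2
top lid pts 1171 outer pts angle deg 51.2 top z 281.7 Y at top -45.6
```

View pics/s2.png

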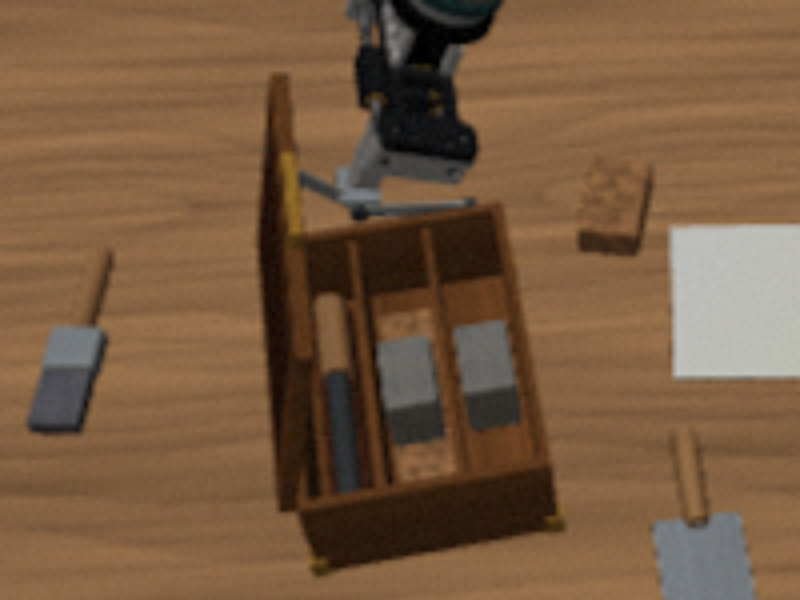

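The scene view shows the stay clearly folded at the knee, about (365,190), with the lid still up and both stones in place. I'll retreat and go behind the lid.

```bash
python3 -m inch '[{"gripper":1,"x":0,"y":0,"z":-20,"rx":0,"ry":0,"rz":0},{"gripper":1,"x":0,"y":0,"z":-50,"rx":0,"ry":0,"rz":0},{"gripper":1,"x":0,"y":0,"z":-50,"rx":0,"ry":0,"rz":0},{"gripper":1,"x":0,"y":0,"z":-20,"rx":0,"ry":0,"rz":0},{"gripper":1,"x":0,"y":0,"z":0,"rx":0,"ry":0,"rz":0}]'
python3 -c "
from h import *
lidang('top');lidang('scene')
s=plan(ch(-60,0,320),tilt(0),ahead=199)
s=plan(ch(0,-140,320),tilt(0),ahead=199,start=s)
s=plan(ch(0,-140,225),tilt(0),ahead=199,start=s)"
```

```text
clock: 20.18
tcp_pos: [412.1, -82.5, 421.0]
ee_rot: [0.974, 0.073, 0.019, 0.214]
ft_force: [-0.1, 0.1, -0.2]
opening: 0.6
top lid pts 714 outer pts angle deg 77.9 top z 280.7 Y at top -47.0
scene lid pts 977 outer pts angle deg 78.7 top z 277.8 Y at top -49.3
clock 20.27 from tcp [411.6 -83.4 419.6] to [ 513.5 -200.3  519. ] n 4 dr/row [ 6.2  -0.04  0.02] F [-0.7 -0.6 -0.3] op 0.6
1 {'x': 20.9, 'y': 40.1, 'z': -8.8}
2 {'x': 20.9, 'y': 38.9, 'z': -13.1}
3 {'x': 20.9, 'y': 37.3, 'z': -17.2}
4 {'x': 20.9, 'y': 35.2, 'z': -21.2}
clock 20.27 from tcp [ 513.5 -200.3  519. ] to [ 593.6 -329.9  519. ] n 3 dr/row [0. 0. 0.] F [-0.7 -0.6 -0.3] op 0.6
1 {'x': 20.0, 'y': 46.7, 'z': 0.0}
2 {'x': 20.0, 'y': 46.7, 'z': 0.0}
3 {'x': 20.0, 'y': 46.7, 'z': 0.0}
clock 20.27 from tcp [ 593.6 -329.9  519. ] to [ 593.6 -329.9  424. ] n 2 dr/row [0. 0. 0.] F [-0.7 -0.6 -0.3] op 0.6
1 {'x': 0.0, 'y': -0.0, 'z': 47.5}
2 {'x': 0.0, 'y': -0.0, 'z': 47.5}
```

```bash
python3 -m inch '[{"gripper":1,"x":5,"y":15,"z":-50,"rx":4,"ry":0,"rz":0},{"gripper":1,"x":15,"y":30,"z":-40,"rx":6,"ry":0,"rz":0},{"gripper":1,"x":20,"y":45,"z":-10,"rx":7,"ry":0,"rz":0},{"gripper":1,"x":30,"y":40,"z":-10,"rx":7,"ry":0,"rz":0},{"gripper":1,"x":30,"y":45,"z":0,"rx":0,"ry":0,"rz":0},{"gripper":1,"x":20,"y":45,"z":0,"rx":0,"ry":0,"rz":0},{"gripper":1,"x":10,"y":45,"z":0,"rx":0,"ry":0,"rz":0},{"gripper":1,"x":0,"y":0,"z":0,"rx":0,"ry":0,"rz":0}]'
python3 -c "
from h import *
print(inv(status.sense()['tcp_pos']))
plan(ch(0,-140,225),tilt(0),ahead=199)"
```

```text
clock: 21.28
tcp_pos: [577.7, -295.7, 541.2]
ee_rot: [0.997, 0.072, -0.01, -0.003]
ft_force: [-0.1, -0.2, -0.6]
opening: 0.8
[ -10.64162644 -103.79781231  541.19205152]
clock 21.27 from tcp [ 577.7 -295.7  541.2] to [ 593.6 -329.9  424. ] n 3 dr/row [-0.13  0.36 -0.07] F [-0.1 -0.2 -0.6] op 0.8
1 {'x': 4.3, 'y': 12.3, 'z': 38.9}
2 {'x': 4.1, 'y': 12.2, 'z': 39.0}
3 {'x': 3.8, 'y': 12.2, 'z': 39.0}
```

```bash
python3 -m inch '[{"gripper":1,"x":5,"y":40,"z":0,"rx":0,"ry":1,"rz":0},{"gripper":1,"x":0,"y":0,"z":40,"rx":0,"ry":0,"rz":0},{"gripper":1,"x":0,"y":0,"z":45,"rx":0,"ry":0,"rz":0},{"gripper":1,"x":0,"y":0,"z":20,"rx":0,"ry":0,"rz":0},{"gripper":1,"x":0,"y":0,"z":0,"rx":0,"ry":0,"rz":0}]'
python3 -c "
from h import *
print(inv(status.sense()['tcp_pos']))
lidang('top')"
```

```text
clock: 21.9
tcp_pos: [587.1, -332.7, 423.9]
ee_rot: [0.997, 0.073, -0.006, -0.007]
ft_force: [0.8, -0.3, 0.8]
opening: 0.8
[  -6.77388674 -141.81970293  423.86327957]
top lid pts 719 outer pts angle deg 78.0 top z 281.3 Y at top -46.9
```

```bash
python3 -m inch '[{"gripper":1,"x":5,"y":-20,"z":0,"rx":0,"ry":0.8,"rz":0},{"gripper":1,"x":0,"y":-20,"z":0,"rx":0,"ry":0,"rz":0},{"gripper":1,"x":0,"y":-10,"z":0,"rx":0,"ry":0,"rz":0}]'
python3 -m inch '[{"gripper":1,"x":0,"y":-8,"z":0,"rx":0,"ry":0,"rz":0},{"gripper":1,"x":0,"y":-8,"z":0,"rx":0,"ry":0,"rz":0}]'
python3 -m inch '[{"gripper":1,"x":0,"y":-8,"z":0,"rx":0,"ry":0,"rz":0},{"gripper":1,"x":0,"y":-8,"z":0,"rx":0,"ry":0,"rz":0}]'
python3 -c "
from h import *
print(inv(status.sense()['tcp_pos']))"
```

```text
clock: 22.32
tcp_pos: [585.8, -278.2, 428.1]
ee_rot: [0.997, 0.073, 0.004, -0.007]
ft_force: [-0.6, -0.6, -0.5]
opening: 0.5
clock: 22.58
tcp_pos: [583.4, -261.6, 429.6]
ee_rot: [0.997, 0.073, 0.005, -0.005]
ft_force: [1.2, -3.1, -0.9]
opening: 0.4
clock: 22.82
tcp_pos: [580.7, -246.7, 429.8]
ee_rot: [0.997, 0.072, 0.005, -0.004]
ft_force: [0.9, -2.5, -1.4]
opening: 0.4
[ -0.46879886 -55.8326243  429.7832872 ]
```

```bash
python3 -m inch '[{"gripper":1,"x":0,"y":-11,"z":4,"rx":0.7,"ry":0,"rz":0},{"gripper":1,"x":0,"y":-11,"z":5,"rx":0,"ry":0,"rz":0},{"gripper":1,"x":0,"y":-11,"z":6,"rx":0,"ry":0,"rz":0}]'
python3 -m inch '[{"gripper":1,"x":0,"y":-10,"z":7,"rx":0,"ry":0,"rz":0},{"gripper":1,"x":0,"y":-10,"z":8,"rx":0,"ry":0,"rz":0},{"gripper":1,"x":0,"y":-10,"z":9,"rx":0,"ry":0,"rz":0}]'
python3 -c "
from h import *
print(inv(status.sense()['tcp_pos']));lidang('scene');lidang('top')"
```

```text
clock: 23.2
tcp_pos: [575.6, -212.1, 414.5]
ee_rot: [0.997, 0.071, 0.005, -0.01]
ft_force: [-0.2, -1.9, -0.8]
opening: 0.5
clock: 23.58
tcp_pos: [571.1, -178.3, 389.5]
ee_rot: [0.997, 0.072, 0.004, -0.011]
ft_force: [-0.2, -0.1, -0.3]
opening: 0.4
[1.99250205e-01 1.32859984e+01 3.89472027e+02]
scene lid pts 2988 outer pts angle deg 40.2 top z 296.6 Y at top 21.4
top lid pts 993 outer pts angle deg 38.3 top z 212.5 Y at top 61.2
```

```bash
python3 -m inch '[{"gripper":1,"x":0,"y":-7,"z":7,"rx":1,"ry":0,"rz":0},{"gripper":1,"x":0,"y":-6,"z":9,"rx":0,"ry":0,"rz":0},{"gripper":1,"x":0,"y":-6,"z":10,"rx":0,"ry":0,"rz":0}]'
python3 -m inch '[{"gripper":1,"x":0,"y":-5,"z":11,"rx":0,"ry":0,"rz":0},{"gripper":1,"x":0,"y":-4,"z":11,"rx":0,"ry":0,"rz":0},{"gripper":1,"x":0,"y":-3,"z":11,"rx":0,"ry":0,"rz":0}]'
python3 -c "
from h import *
print(inv(status.sense()['tcp_pos']));lidang('scene');lidang('top')"
```

```text
clock: 24.05
tcp_pos: [568.3, -156.5, 362.6]
ee_rot: [0.997, 0.073, 0.003, -0.022]
ft_force: [-0.3, -0.2, 0.4]
opening: 0.8
clock: 24.42
tcp_pos: [566.4, -141.8, 327.5]
ee_rot: [0.997, 0.073, 0.003, -0.022]
ft_force: [-0.5, -0.1, -0.3]
opening: 0.3
[  0.91995744  50.04817465 327.5290326 ]
scene lid pts 4578 outer pts angle deg 48.8 top z 281.8 Y at top 60.8
top lid pts 1474 outer pts angle deg 47.5 top z 274.0 Y at top 74.3
```

```bash
cat >> h.py <<'E'
def lid2(n):
    p,W=cloud(n);q=W-O;X,Y,Z=q@EX,q@EY,q[...,2]
    for lo,hi in((-115,-75),(75,115)):
        k=(X>lo)&(X<hi)&(Z>80)&(Z<250)&(Y>-60)&(Y<90)
        if k.sum()>30: print(n,(lo,hi),k.sum(),'angle',np.degrees(np.arctan(np.polyfit(Y[k],Z[k],1)))[0].round(1),'z near edge',np.median(Z[k&(Y>60)]).round(1))
    return p
E
python3 -c "
from h import *
lid2('scene');lid2('top')"
```

```text
scene (-115, -75) 260 angle 0.7 z near edge nan
scene (75, 115) 792 angle 19.2 z near edge 106.0
top (-115, -75) 336 angle 1.9 z near edge 102.6
top (75, 115) 98 angle 3.3 z near edge 102.7
  return _methods._mean(a, axis=axis, dtype=dtype,
  ret = ret.dtype.type(ret / rcount)
```

The lid sank ahead of the fingers and is nearly shut, with its edge at about 102.6 mm. I'll press it gently to make sure it is fully closed.

```bash
python3 -m inch '[{"gripper":1,"x":0,"y":0,"z":10,"rx":-2,"ry":0,"rz":0},{"gripper":1,"x":0,"y":0,"z":8,"rx":0,"ry":0,"rz":0}]'; python3 -m inch '[{"gripper":1,"x":0,"y":0,"z":3,"rx":0,"ry":0,"rz":0}]'; python3 -m inch '[{"gripper":1,"x":0,"y":0,"z":2,"rx":0,"ry":0,"rz":0}]'; python3 -m inch '[{"gripper":1,"x":0,"y":0,"z":1.5,"rx":0,"ry":0,"rz":0}]'
```

```text
clock: 24.88
tcp_pos: [567.1, -142.2, 310.3]
ee_rot: [0.997, 0.072, 0.006, -0.003]
ft_force: [0.1, 0.1, 0.5]
opening: 0.3
clock: 25.0
tcp_pos: [567.0, -142.1, 306.7]
ee_rot: [0.997, 0.072, 0.005, -0.003]
ft_force: [0.0, -0.7, -0.5]
opening: 0.4
clock: 25.12
tcp_pos: [567.0, -142.1, 304.5]
ee_rot: [0.997, 0.072, 0.005, -0.003]
ft_force: [-0.4, -0.8, 0.2]
opening: 0.8
clock: 25.25
tcp_pos: [567.1, -142.2, 302.9]
ee_rot: [0.997, 0.072, 0.005, -0.003]
ft_force: [-0.1, 0.1, 0.4]
opening: 0.3
```

```bash
python3 -m inch '[{"gripper":1,"x":0,"y":0,"z":1.5,"rx":0,"ry":0,"rz":0}]'; python3 -m inch '[{"gripper":1,"x":0,"y":0,"z":1.5,"rx":0,"ry":0,"rz":0}]'; python3 -m inch '[{"gripper":1,"x":0,"y":0,"z":1.5,"rx":0,"ry":0,"rz":0}]'
```

```text
clock: 25.38
tcp_pos: [567.2, -142.2, 301.4]
ee_rot: [0.997, 0.072, 0.005, -0.003]
ft_force: [-1.7, 0.4, 11.5]
opening: 0.4
clock: 25.5
tcp_pos: [567.2, -142.1, 301.3]
ee_rot: [0.997, 0.072, 0.005, -0.002]
ft_force: [-6.0, 1.6, 18.6]
opening: 0.4
clock: 25.62
tcp_pos: [567.2, -141.9, 301.4]
ee_rot: [0.997, 0.072, 0.005, -0.002]
ft_force: [-3.7, 1.1, 11.4]
opening: 0.3
```

The surface is firm at tip z = 102.4 (rim + 12 mm), so the lid is seated. I'll withdraw and check.

```bash
python3 -m inch '[{"gripper":1,"x":0,"y":0,"z":-30,"rx":0,"ry":0,"rz":0},{"gripper":1,"x":0,"y":0,"z":-60,"rx":0,"ry":0,"rz":0},{"gripper":1,"x":0,"y":0,"z":-60,"rx":0,"ry":0,"rz":0},{"gripper":1,"x":-50,"y":0,"z":-30,"rx":0,"ry":0,"rz":0},{"gripper":1,"x":-50,"y":-20,"z":0,"rx":0,"ry":0,"rz":0},{"gripper":1,"x":-50,"y":-50,"z":0,"rx":0,"ry":0,"rz":0},{"gripper":1,"x":0,"y":-50,"z":0,"rx":0,"ry":0,"rz":0},{"gripper":1,"x":0,"y":0,"z":0,"rx":0,"ry":0,"rz":0}]'
python3 - <<'E'
from h import *
for n in('scene','top'):
    p,W=cloud(n);save(p,f'pics/end_{n}.png');q=W-O;X,Y,Z=q@EX,q@EY,q[...,2]
    k=(abs(X)<112)&(abs(Z-100)<25)&(Y>-75)&(Y<80)
    A=np.c_[X[k],Y[k],np.ones(k.sum())];c=np.linalg.lstsq(A,Z[k],rcond=None)[0]
    print(n,k.sum(),'lid slope rad along y',c[1].round(4),'z at y=85',(c[1]*85+c[2]).round(1))
E
```

```text
clock: 26.62
tcp_pos: [401.5, -48.9, 486.8]
ee_rot: [0.997, 0.07, 0.008, -0.0]
ft_force: [0.6, -0.8, 0.1]
opening: 0.2
scene 3481 lid slope rad along y 0.0014 z at y=85 102.2
top 4100 lid slope rad along y 0.0013 z at y=85 103.2
```

View pics/end_scene.png

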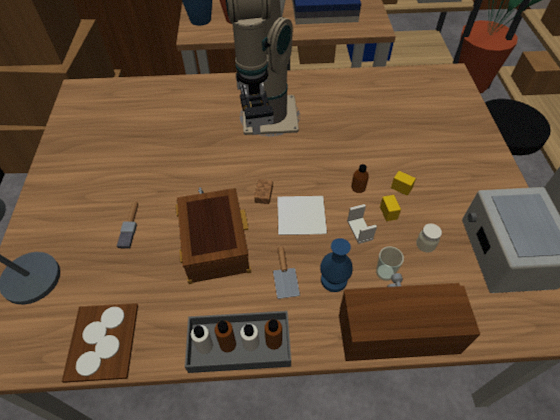

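The final view shows the lid shut at (212,232), the cradle empty at (362,224), every bystander in place and the arm clear of everything.

```bash
python3 -c "
from plant import ticket
print(ticket.job_done())"
```

```text
the job is handed in; nothing more can be done
None
```

The stone is on the cork pad in the middle bay and the lid is shut. I handed the job in at about 26.7 s on the robot's clock. The system gives no verdict, so the checks below are my own.

**What I did:**
- I took the stone from the cradle across its 40 mm width and set it on the mat. I then took it again by its end faces, put it down on the cork at light contact and let go.
- I pressed the stay pad about 26 mm with 3–6 N. The scene view then showed the knee clearly folded with the lid still up at about 77°, around 1.35 rad.
- I pushed the lid over from behind. Past about 45° it sank ahead of the fingers, so I finished with a gentle press of up to 19 N.

**Last checks:**
- **Lid:** the two cameras gave a slope of about 0.001 rad, with the edge at 102–103 mm, which is the rim plus the lid thickness.
- **Stone:** after release and before the lid closed, it stood upright within about 1 mm of the bay's centre line, and both stones were still in place once the stay was broken. It can't be seen under the shut lid.
- **Bystanders:** none appeared moved in the last picture, but I compared them by eye only and did not measure them again.

**Disagreements:**
- The wrist camera placed the bay about 2 mm further towards the lid than the top camera did. I aimed between the two.
- My first two automatic lid-angle readings were spoiled by the arm being in view, so I redid that measurement away from the arm.
- I did not measure the lid's speed while it sank on its own.

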